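# Pack the sanding block from its safety hook into the tool till

### The arm

A 7-joint arm with a two-finger parallel gripper is mounted at the origin on the work surface. World frame = base frame: x ahead of the robot, y to its left, z up, the work surface at z = 0. Lengths are in m, angles in degrees, forces in N, time in s.
With the tool pointing down it reaches from about 0.4 to 0.875 m from the base axis. Payload 6.5 kg.
Tool frame: the origin (TCP) lies midway between the tips of the shut fingers; the grasp point (between the pads) lies 19 mm behind it (robot.grasp_offset is the distance from the TCP to the grasp point, in m); x points along the fingers, y is the direction in which the jaws open and shut, and the axes are right-handed (so a half turn about x gives the same grasp; the last joint's range is limited). The gripper opens to 85 mm and grips with 20 to 120 N. Pads are 22 mm wide; open, the fingers measure 114 mm over their backs; the gripper's body (76 mm by 85 mm) begins 54 mm behind the grasp point. The pads swing forward as they close: fully open they stand 13 mm farther back than shut.
Start: joints at [-76.158, 30.733, -0.252, 88.115, 0.149, 61.152, -4.079], TCP at [0.197, 0.619, 0.231] pointing down, gripper open.
Joint ranges: [-154.64, 154.64], [-21.42, 123.67], [-72.66, 72.17], [13.99, 137.28], [-74.86, 254.86], [10.95, 109.41], [-158.01, 158.01]. Speed limits (degrees/s): [136.94, 136.94, 180, 180, 180, 180, 180].

### API

Orientations are given as [roll, pitch, yaw] about the fixed x, y, z axes, in that order (R = Rz(yaw) Ry(pitch) Rx(roll)).
In Python, from cell import robot gives the robot as it stands. The module is installed in compiled form; this text tells all that it offers.
- The arm moves only by the tool servo_tool, never from a script. Its argument "motion" is a list of rows, each a list of 3 entries, a list of its own where there are three numbers: the shift along the tool's x, y, z in cm, then the turn, a rotation vector about the tool's x, y, z in rad, then the closure in counts, from 0 (fully open) to 255 (shut). In form: [[[dx, dy, dz], [wx, wy, wz], grip], ...]. A call has 1 to 20 rows; each row is the pose to reach, as a shift and turn from the pose commanded when the call began, along the tool's axes at that moment; what a row does not reach only later rows make up. A row lasts 1/8 s, in which the tool goes at most 62.5 mm and 10.7 degrees, less where a joint would pass 70% of its speed; a pose out of reach is approached as far as the arm can. A call with a gripper value outside its range is refused whole. The fingers move at their own pace and stop on an object; "force" is the grip in N (left out, the last holds). Time passes only in rows, so rows that repeat a pose let the fingers close. It gives the time, the measured TCP pose, the force and the opening at its end, in the units of the state.
- robot.state(): the state, without advancing time (a new reading comes with each control period).
- robot.grab_frame(name): name is "scene" or "top" or "wrist"; returns a dict with "image" (420x560x3 uint8, red, green, blue), "fx", "fy", "cx", "cy" (pixels), "origin" and "rotation" of the camera in the world. Camera axes: x right, y down, z forward; pixel columns grow to the right and rows downward; lengths in m; the calibration is good to about 2 mm. A picture is of the moment at which its call begins. There is no depth.
- robot.sign_off(): hands the job in, once; it reports no verdict.
The state is a dict: "time": time; "qpos": joint angles; "dq": joint speeds; "joint_efforts": joint torques, N m; "position": TCP position; "ee_rot": TCP orientation; "force": force on the tool from outside, world axes, zero at the start; "torque": the same for the moment, N m; "opening": finger opening in m.
Only numpy, scipy, OpenCV 4.12 (cv2) and the standard library are available. Lean on these libraries where they do the work, as an engineer would, in place of code of your own. Each camera call takes 0.05 s, during which the arm holds its last target.

### The job

The hand sanding block hangs by its bow handle in the safety hook: pack it into the wide bay of the tool till, lying sole down, after lifting out the wax tin that was left there and standing it upright on the bare bench. Press the hook's sprung keeper inward until it snaps open and stays, lift the block off the hook, rest it flat on the bench and let go, then take it again by its bow handle and lower it into the bay. Leave everything else on the bench and in the till where it is.

Things in the scene. Friction and masses are not known exactly. Their poses are not given: they have to be found in the camera images.
- post: Fixed bench post that carries the safety hook. Origin on the bench below the hook; x runs from the hook's open mouth back to the post, z up. Square post 34 mm wide at x = 90 to 124 mm on a foot plate (x = 15 to 175, y = +-65, 10 mm high); bolt plate x = 82 to 92, y = +-31. Nothing on it is higher than 266 mm.
- hook_seat (a point): Where the centre line of the handle's bar rests in the hook's bowl: x = -6, z = 171 mm in the post's frame, same axes. The steel hook is 14 mm thick (y = +-7), bowl 24 mm in inner radius, lowest outside point z = 154 mm; shank at x = 18 to 31 mm, up to z = 263 mm, tang back to the post.
- hook_nose (a point): Top of the hook's nose, z = 194 mm, x = -36 mm in the post's frame; the nose reaches from x = -42 to -30 mm. To leave the hook, the bar rises 28 mm or more to clear the nose, but under 42 mm, or the block's body meets the hook's underside; then the block comes away towards -x of the post.
- keeper (a joint): Sprung keeper of the hook, rad: 0 shut, 0.66 fully open. Steel flap 12 mm wide, 4 thick, 65 long, pinned at x = 14, z = 243 mm (post frame), slanting shut to the inside of the nose at x = -27, z = 192. Swings only inward, down and towards the shank. Over-centre spring: let go below about 0.25 it snaps shut, beyond it snaps open and stays. 2 to 6 N in the middle opens it.
- keeper_mid (a point): Middle of the keeper, moves with it. Shut: x = -6, z = 217 mm in the post's frame. Press here with shut fingertips, downward or slantwise down and towards the shank, 10 to 15 mm.
- block: Hand sanding block, 0.25 to 0.37 kg: beech body with cork sole, 58 (x) x 210 (y) x 32 mm (z), origin mid-sole, z up. A bow handle stands on top. It starts hanging level in the hook, sole 80 mm over the bench, axes as the post's. Hook and keeper fill the handle, so it is taken by the body near an end: about 80 to 85 mm from the middle a gripper clears handle and hook.
- bow: The block's bow handle, round steel bar 10 mm thick, fixed to the block (same origin and axes): uprights at y = -30 and +30 mm, and a bar along y, centre line 91 mm over the sole, 54 mm clear under it.
- bow_mid (a point): Middle of the handle's bar, 91 mm over the middle of the sole.
- till: Fixed open tool till of plywood and boards, 158 (x) x 240 (y) x 48 mm (z) with small grips on its ends (to y = +-130 mm), origin under its middle. A partition along y makes two bays: the wide one (76 x 226 mm inside) on the -x side and a narrow one (61 x 226 mm) with a screwdriver in it. Floor 8 mm thick, walls 7 mm, bays 40 mm deep.
- bay (a point): Centre of the wide bay's floor (x = -34, z = 8 mm in the till's frame); axes as the till's, its length along y.
- wax_tin: Closed round tin, 54 mm in diameter, 95 mm high, 0.15 to 0.29 kg, origin in the middle of its base. At the start it stands in the wide bay.
- screwdriver: Screwdriver with a wooden handle, about 190 mm long, lying in the narrow bay. Bystander.
- glue_bottle: Glue bottle, 60 mm in diameter, 170 mm high, origin at its base. Bystander.
- screw_jar: Glass jar, 68 mm in diameter, 85 mm high, origin at its base. Bystander.
- mug: White mug, 82 mm in diameter without its handle, 95 mm high, origin at its base. Bystander.
- hammer: Hammer, 260 mm long, lying. Bystander.
- brush: Paint brush, 220 mm long, lying. Bystander.
- moulding: Short length of dark wood moulding, 100 (x) x 36 x 24 mm, lying; origin under its middle. Bystander.
Mind the look-alikes: they are no part of the job. Leave any orange look-alike of the block alone. What is shaped like the wax_tin but orange is not meant.

How it is judged:
By the outcome, as a careful person would: the job done as asked, in the order asked, and still so for the second after the job is handed in, with the robot touching nothing.
It also fails if it takes over 70 s, if anything falls off the work surface, if the arm or the gripper's body presses on something with over 40 N, if the wrist force passes 120 N, or if a joint passes its speed limit or range.

## Working session

There is one attempt and no reset: what is moved stays moved. The work goes in short steps, Python scripts to look and compute and a tool call to move; the robot and the scene stay as the last step left them, time stands still between calls to the robot, and variables do not carry over. Pictures are saved under pics/ and viewed, and the job is handed in when it is done.

Besides the shell and the picture viewer there is one more tool, called as name(argument=value, ...) on one line, values as JSON. servo_tool: Moves the arm, as the interface text tells. Its arguments: {"type":"object","properties":{"motion":{"type":"array"},"force":{"type":"number"}},"required":["motion"]}

```bash
mkdir -p pics; ls; python3 - <<'E'
from cell import robot
import cv2,json
s=robot.state();print(s); print(robot.grasp_offset)
for n in ["scene","top","wrist"]:
    f=robot.grab_frame(n); cv2.imwrite(f"pics/{n}0.png",f["image"][:,:,::-1])
    print(n,f["fx"],f["fy"],f["cx"],f["cy"],f["origin"],f["rotation"])
E
```

```text
pics
{'time': 0.0, 'qpos': array([-76.15789644,  30.77556113,  -0.25635237,  88.17288679,
         0.14803145,  61.15063466,  -4.07873624]), 'dq': array([-0.03094959, -0.18457495, -0.00048506,  0.07773607,  0.08384361,
        0.02646142, -0.02102558]), 'joint_efforts': array([-9.09060727e-04, -5.83426023e+01,  1.04827881e+00, -2.59110063e+01,
        1.23585854e-02,  9.50387155e-03,  2.89828449e-06]), 'position': array([0.1967177 , 0.61884296, 0.23041974]), 'ee_rot': array([ -86.86869466,   89.90123907, -104.49763037]), 'force': array([-0.86601745,  0.63241118, -0.16755881]), 'torque': array([-2.92942839e-02, -2.07169991e-02, -6.62859324e-05]), 'opening': 0.08587632550336564}
0.0187
scene 496.8410611240727 496.8410611240727 282.46834650862746 213.1037898571589 [1.48490806 0.81678648 1.37343786] [-134.32650485    0.95530501  129.3735729 ]
top 437.0265788626608 437.0265788626608 278.5589783352917 210.21012048051406 [0.43865606 0.00187872 1.33651305] [-1.76189188e+02  7.61504787e-02 -9.16319994e+01]
wrist 329.3020551181137 329.3020551181137 281.0529800799763 210.38402460200018 [0.13201957 0.63982416 0.37229041] [1.64162122e+02 9.47210242e-02 7.24443224e+01]
```

View pics/scene0.png

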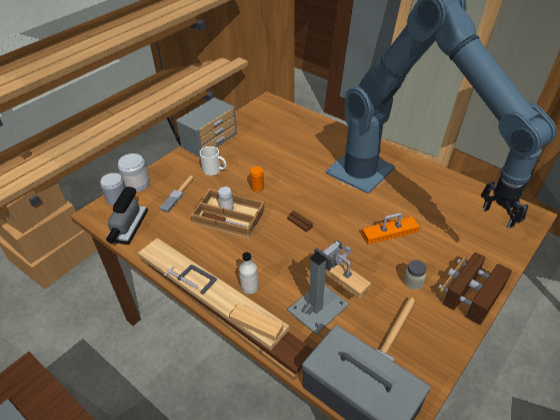

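View pics/top0.png

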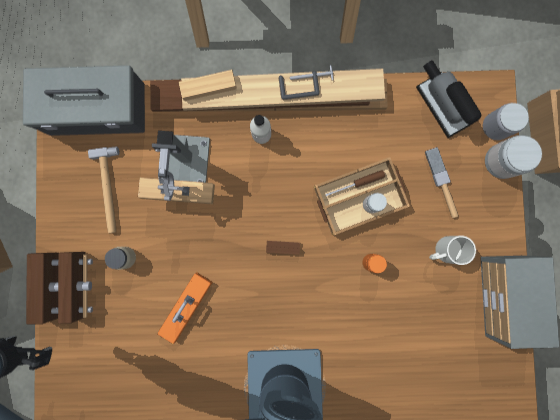

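View pics/wrist0.png

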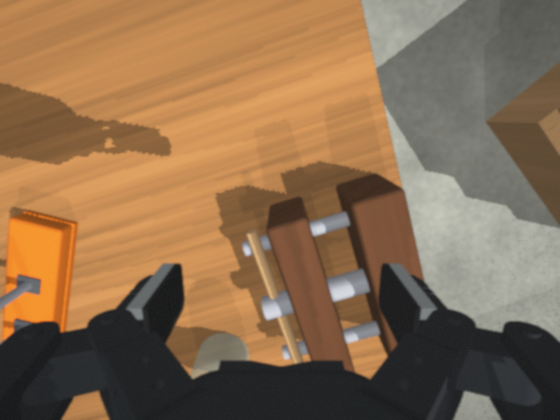

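```bash
cat > h.py <<'E'
import numpy as np,cv2,json,os
from scipy.spatial.transform import Rotation as R
def rot(e): return R.from_euler('xyz',e,degrees=True).as_matrix()
CAM={}
def grab(n,tag):
    from cell import robot
    f=robot.grab_frame(n); cv2.imwrite(f"pics/{n}_{tag}.png",f["image"][:,:,::-1])
    np.save(f"pics/{n}_{tag}.npy",np.array([f["fx"],f["fy"],f["cx"],f["cy"],*f["origin"],*np.ravel(f["rotation"])]))
    return f["image"]
def cal(n,tag): return np.load(f"pics/{n}_{tag}.npy")
def ray(c,u,v):
    Rm=rot(c[7:10]); d=Rm@np.array([(u-c[2])/c[0],(v-c[3])/c[1],1]); return c[4:7],d/np.linalg.norm(d)
def onz(c,u,v,z):
    o,d=ray(c,u,v); return o+d*(z-o[2])/d[2]
def proj(c,p):
    q=rot(c[7:10]).T@(np.array(p)-c[4:7]); return np.array([c[0]*q[0]/q[2]+c[2],c[1]*q[1]/q[2]+c[3]])
def crop(n,tag,x0,x1,y0,y1,k,out):
    im=cv2.imread(f"pics/{n}_{tag}.png")[y0:y1,x0:x1]
    im=cv2.resize(im,None,fx=k,fy=k,interpolation=cv2.INTER_CUBIC)
    for x in range((x0+9)//10*10,x1,10):
        cv2.line(im,((x-x0)*k,0),((x-x0)*k,6),(0,0,255),1); cv2.putText(im,str(x),((x-x0)*k,16),0,.35,(0,0,255),1)
    for y in range((y0+9)//10*10,y1,10):
        cv2.line(im,(0,(y-y0)*k),(6,(y-y0)*k),(0,0,255),1); cv2.putText(im,str(y),(8,(y-y0)*k),0,.35,(0,0,255),1)
    cv2.imwrite(f"pics/{out}.png",im)
E
python3 - <<'E'
from h import *
grab("top","a");grab("scene","a")
crop("top","a",130,220,125,205,8,"c1")
crop("top","a",310,415,155,240,7,"c2")
crop("scene","a",280,380,235,335,6,"c3")
E
```

```text
(no output)
```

View pics/c1.png

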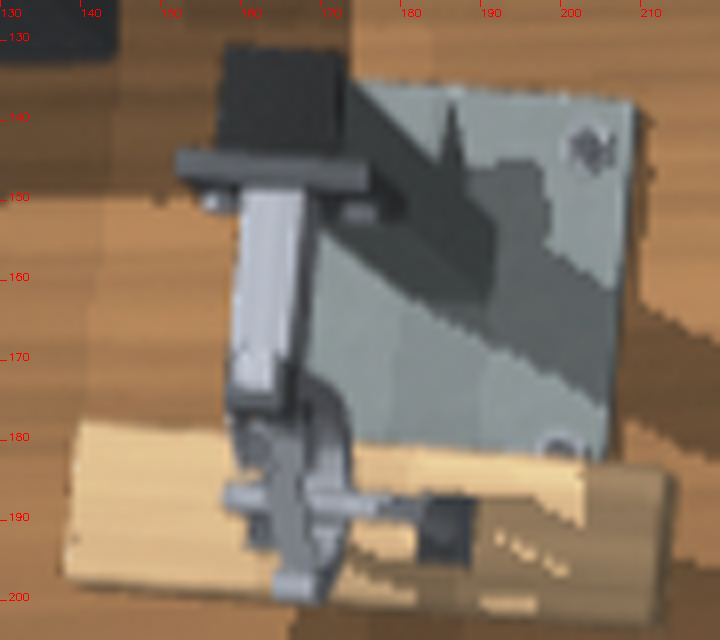

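View pics/c2.png

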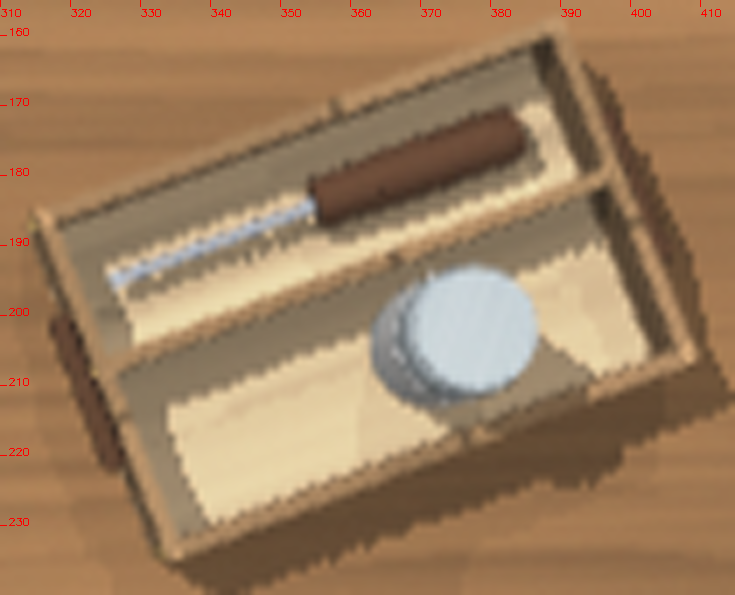

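View pics/c3.png

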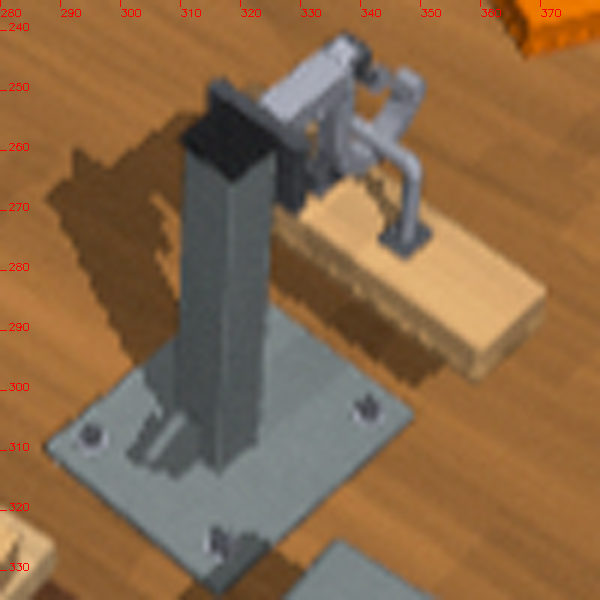

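```bash
python3 - <<'E'
from h import *
t=cal("top","a");s=cal("scene","a")
P=lambda c,l,z:[print(p,onz(c,*p,z).round(4)) for p in l]
print("block top z.112");P(t,[(140,178),(138,198.3),(214.2,184),(212.2,203.5)],.112)
P(s,[(370.8,283.3),(359.7,293.3)],.112)
print("till");P(t,[(315,185),(390,158),(409.3,205.3),(334.3,234.7)],.048)
print("foot");P(t,[(209.4,137.5),(205.6,182.5)],.010);P(s,[(287.5,309.7),(348.7,304.2),(316.3,333.7)],.01)
print("nose");P(t,[(167,197.5)],.194)
print("posttop");P(t,[(157.5,131),(173,131.5)],.26)
print("tin top");P(t,[(377,202)],.103)
print("mould");P(t,[(285,248)],.024)
print("bottle,orange tin,jar,mug");P(t,[(261,125)],.17);P(t,[(376,263)],.095);P(t,[(119,258)],.085);P(t,[(462,249)],.09)
print("orange block");P(t,[(200,275),(212,287),(160,333),(172,344)],.03)
E
```

```text
block top z.112
(140, 178) [0.6225 0.3896 0.112 ]
(138, 198.3) [0.5651 0.3957 0.112 ]
(214.2, 184) [0.5995 0.1805 0.112 ]
(212.2, 203.5) [0.5445 0.1871 0.112 ]
(370.8, 283.3) [0.5718 0.4018 0.112 ]
(359.7, 293.3) [0.6264 0.3957 0.112 ]
till
(315, 185) [ 0.5963 -0.109   0.048 ]
(390, 158) [ 0.6708 -0.335   0.048 ]
(409.3, 205.3) [ 0.528  -0.3856  0.048 ]
(334.3, 234.7) [ 0.4476 -0.1608  0.048 ]
foot
(209.4, 137.5) [0.7572 0.2074 0.01  ]
(205.6, 182.5) [0.6182 0.2216 0.01  ]
(287.5, 309.7) [0.7599 0.2137 0.01  ]
(348.7, 304.2) [0.6168 0.3576 0.01  ]
(316.3, 333.7) [0.7733 0.3409 0.01  ]
nose
(167, 197.5) [0.5566 0.2931 0.194 ]
posttop
(157.5, 131) [0.7174 0.2981 0.26  ]
(173, 131.5) [0.715  0.2594 0.26  ]
tin top
(377, 202) [ 0.5362 -0.2781  0.103 ]
mould
(285, 248) [ 0.4122 -0.0149  0.024 ]
bottle,orange tin,jar,mug
(261, 125) [0.7491 0.0422 0.17  ]
(376, 263) [ 0.3642 -0.2696  0.095 ]
(119, 258) [0.3985 0.4597 0.085 ]
(462, 249) [ 0.3964 -0.5165  0.09  ]
orange block
(200, 275) [0.3397 0.2397 0.03  ]
(212, 287) [0.3035 0.2047 0.03  ]
(160, 333) [0.1737 0.3601 0.03  ]
(172, 344) [0.141  0.3252 0.03  ]
```

```bash
cat >> h.py <<'E'
def tool(phi):
    "tool pointing down, jaw axis at world angle phi (deg)"
    y=np.array([np.cos(np.radians(phi)),np.sin(np.radians(phi)),0]);x=np.array([0,0,-1.]);return np.c_[x,y,np.cross(x,y)]
def plan(*targets):
    "targets: (pos, Rmat); from state; prints shift cm and rotvec in tool axes"
    from cell import robot
    s=robot.state();p=np.array(s["position"]);R0=rot(s["ee_rot"])
    print("t",round(s["time"],2),"pos",p.round(4),"jaw",np.degrees(np.arctan2(R0[1,1],R0[0,1])).round(2),"x",R0[:,0].round(3),"F",np.round(s["force"],1),"open",round(s["opening"],4),"q7",np.round(s["qpos"],0))
    for q,Rt in targets:
        d=R0.T@(np.array(q)-p)*100; w=R.from_matrix(R0.T@Rt).as_rotvec()
        print("shift",d.round(2).tolist(),"rv",w.round(4).tolist(),"rows>=",np.linalg.norm(d)/6.25, np.degrees(np.linalg.norm(w))/10.7)
E
python3 - <<'E'
from h import *
plan(([.5362,-.2781,.30],tool(19)),([.5362,-.2781,.30],tool(-161)),([.5362,-.2781,.30],tool(109)),([.5362,-.2781,.30],tool(-71)))
E
```

```text
t 0.25 pos [0.1969 0.6192 0.2309] jaw 72.37 x [-0.    -0.001 -1.   ] F [-0.3  0.   0.6] open 0.0855 q7 [-76.  31.  -0.  88.   0.  61.  -4.]
shift [-6.85, -75.24, 59.52] rv [0.9314, 0.0005, 0.0007] rows>= 15.388698917595667 4.987486379119393
shift [-6.85, -75.24, 59.52] rv [-2.2102, -0.0008, 0.0005] rows>= 15.388698917595667 11.834945721174593
shift [-6.85, -75.24, 59.52] rv [-0.6394, -0.0002, 0.0008] rows>= 15.388698917595667 3.4237329843836646
shift [-6.85, -75.24, 59.52] rv [2.5022, 0.001, 0.0002] rows>= 15.388698917595667 13.398699872397337
```

```bash
python3 - <<'E'
from h import *
plan(([.50,.24,.38],tool(-6)))
E
```

```text
t 0.25 pos [0.1969 0.6192 0.2309] jaw 72.37 x [-0.    -0.001 -1.   ] F [-0.3  0.   0.6] open 0.0855 q7 [-76.  31.  -0.  88.   0.  61.  -4.]
shift [-14.89, -26.96, 40.38] rv [1.3677, 0.0006, 0.0006] rows>= 8.125718290992916 7.323934305757567
```

servo_tool(motion=[[[-8, 0, 0], [0, 0, 0], 0], [[-14.9, 0, 0], [0, 0, 0], 0], [[-14.9, -27, 40.4], [1.3677, 0, 0], 0], [[-14.9, -27, 40.4], [1.3677, 0, 0], 0], [[-14.9, -27, 40.4], [1.3677, 0, 0], 0], [[-14.9, -27, 40.4], [1.3677, 0, 0], 0], [[-14.9, -27, 40.4], [1.3677, 0, 0], 0], [[-14.9, -27, 40.4], [1.3677, 0, 0], 0], [[-14.9, -27, 40.4], [1.3677, 0, 0], 0], [[-14.9, -27, 40.4], [1.3677, 0, 0], 0], [[-14.9, -27, 40.4], [1.3677, 0, 0], 0], [[-14.9, -27, 40.4], [1.3677, 0, 0], 0]])

```text
time: 1.75
position: [0.4996, 0.2405, 0.3801]
ee_rot: [-115.6, 90.0, 148.5]
force: [-0.3, 1.3, -0.3]
opening: 0.0857
```

```bash
python3 - <<'E'
from h import *
grab("wrist","b"); plan()
E
```

```text
t 1.8 pos [0.4992 0.2412 0.38  ] jaw -5.85 x [-0.001  0.    -1.   ] F [-0.3  0.8  0.3] open 0.0852 q7 [-50.  15.  25.  93.  -6.  74. -30.]
```

View pics/wrist_b.png

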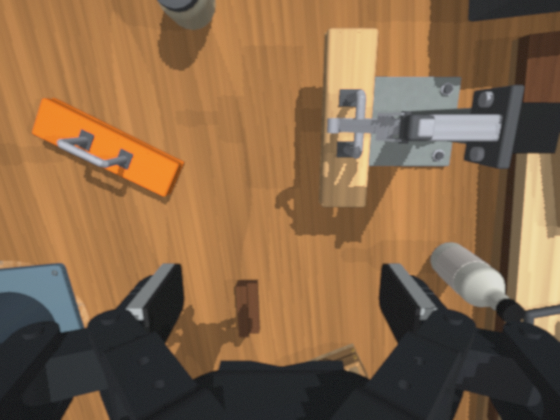

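```bash
python3 - <<'E'
from h import *
crop("wrist","b",310,470,15,215,4,"c4")
crop("wrist","b",315,470,75,175,5,"c5")
E
```

```text
(no output)
```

View pics/c4.png

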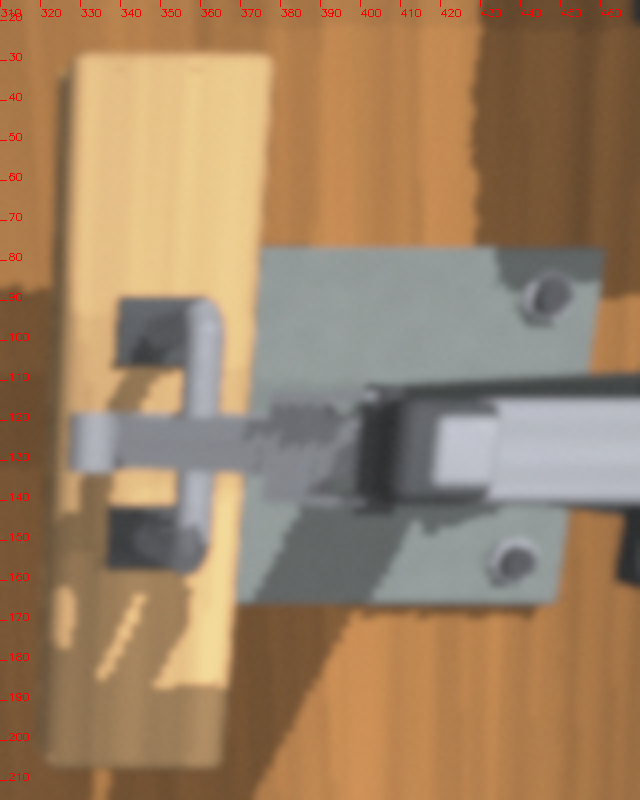

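View pics/c5.png

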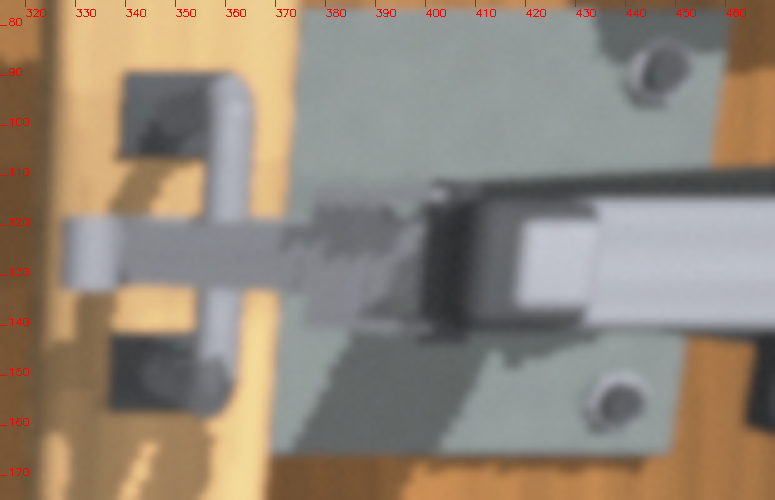

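```bash
python3 - <<'E'
from h import *
w=cal("wrist","b")
C=np.array([onz(w,*p,.112)[:2] for p in [(329,29),(377.8,29.3),(365.5,206.8),(321.3,206.5)]]);print(C.round(4),C.mean(0).round(4),np.linalg.norm(C-np.roll(C,1,0),axis=1).round(4))
e=C[:2].mean(0)-C[2:].mean(0);print("yaw",np.degrees(np.arctan2(e[1],e[0]))-90)
print("bar",onz(w,360.3,101,.171),onz(w,358.9,140,.171),"ends",onz(w,361,90,.171),onz(w,358.2,157.7,.171))
print("nose",onz(w,333,125.5,.194))
F=[onz(w,*p,.01)[:2].round(4) for p in [(461,77),(449,165.5),(369,165.5)]];print(F,np.linalg.norm(F[0]-F[1]))
psi=np.radians(-6);Rz=np.array([[np.cos(psi),-np.sin(psi)],[np.sin(psi),np.cos(psi)]])
print("orig from foot",F[0]-Rz@[.175,.065],F[1]-Rz@[.175,-.065])
print("from nose",onz(w,333,125.5,.194)[:2]-Rz@[-.036,0],"from block",C.mean(0)-Rz@[-.006,0])
E
```

```text
[[0.5706 0.3979]
 [0.6249 0.392 ]
 [0.6045 0.1872]
 [0.5479 0.1934]] [0.587  0.2926] [0.2058 0.0546 0.2058 0.057 ]
yaw -6.014399311337485
bar [0.58901679 0.31642345 0.171     ] [0.58614056 0.27783548 0.171     ] ends [0.59010084 0.32685134 0.171     ] [0.58470614 0.25951141 0.171     ]
nose [0.55670431 0.29615339 0.194     ]
[array([0.7724, 0.338 ]), array([0.7598, 0.2103]), array([0.6361, 0.223 ])] 0.12832010754359585
orig from foot [0.59156432 0.29164856] [0.59255302 0.2932364 ]
from nose [0.59250709 0.29239036] from block [0.59294338 0.29197714]
```

```bash
python3 - <<'E'
from h import *
plan(([.53,-.31,.34],tool(19)))
E
```

```text
t 1.8 pos [0.4992 0.2412 0.38  ] jaw -5.85 x [-0.001  0.    -1.   ] F [-0.3  0.8  0.3] open 0.0852 q7 [-50.  15.  25.  93.  -6.  74. -30.]
shift [3.97, 8.69, 54.52] rv [-0.4338, -0.0006, 0.0008] rows>= 8.855454492232239 2.3228881801949623
```

servo_tool(motion=[[[4, 8.7, 54.5], [-0.434, 0, 0], 0], [[4, 8.7, 54.5], [-0.434, 0, 0], 0], [[4, 8.7, 54.5], [-0.434, 0, 0], 0], [[4, 8.7, 54.5], [-0.434, 0, 0], 0], [[4, 8.7, 54.5], [-0.434, 0, 0], 0], [[4, 8.7, 54.5], [-0.434, 0, 0], 0], [[4, 8.7, 54.5], [-0.434, 0, 0], 0], [[4, 8.7, 54.5], [-0.434, 0, 0], 0], [[4, 8.7, 54.5], [-0.434, 0, 0], 0], [[4, 8.7, 54.5], [-0.434, 0, 0], 0], [[4, 8.7, 54.5], [-0.434, 0, 0], 0]])

```text
time: 3.18
position: [0.5306, -0.3095, 0.3398]
ee_rot: [172.7, 89.9, 101.7]
force: [0.3, 0.0, 0.7]
opening: 0.0853
```

```bash
python3 - <<'E'
from h import *
grab("wrist","c"); plan()
crop("wrist","c",160,400,0,300,2,"c6")
E
```

```text
t 3.23 pos [ 0.5308 -0.3089  0.34  ] jaw 19.07 x [ 0.     0.002 -1.   ] F [0.3 0.4 0.5] open 0.0857 q7 [ -0.  25.  37.  88. -16.  72.  58.]
```

View pics/wrist_c.png

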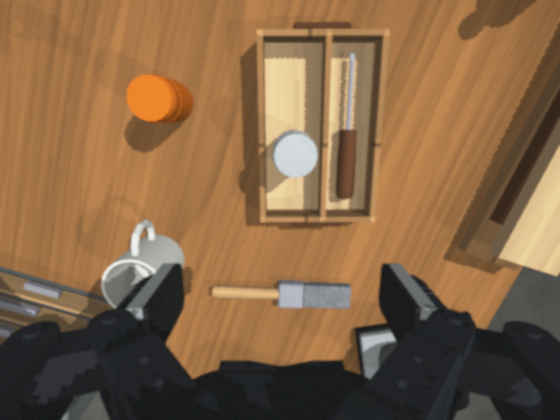

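```bash
python3 - <<'E'
from h import *
crop("wrist","c",245,400,15,235,3,"c7")
im=cv2.imread("pics/wrist_c.png");
E
```

```text
(no output)
```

View pics/c7.png

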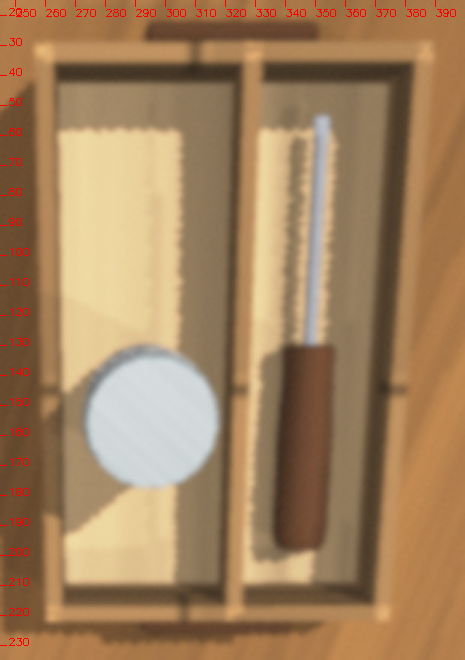

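```bash
python3 - <<'E'
from h import *
w=cal("wrist","c")
for l in ([(256.7,30),(389.7,29),(375,221.7),(260,221.7)],[(263,36),(325.3,36),(320.7,216),(266,216)]):
    C=np.array([onz(w,*p,.048)[:2] for p in l]);e=C[:2].mean(0)-C[2:].mean(0)
    print(C.round(4).tolist(),C.mean(0).round(4),np.linalg.norm(C-np.roll(C,1,0),axis=1).round(4),np.degrees(np.arctan2(e[1],e[0]))-90)
print("tin",onz(w,295.7,154.3,.103),onz(w,295.7-22,154.3,.103)-onz(w,295.7+22,154.3,.103))
E
```

```text
[[0.4493, -0.1597], [0.5978, -0.1072], [0.6772, -0.3331], [0.527, -0.3851]] [ 0.5628 -0.2463] [0.2384 0.1575 0.2395 0.1589] 19.19369417351581
[[0.4583, -0.1634], [0.5284, -0.1391], [0.6033, -0.35], [0.5322, -0.3746]] [ 0.5306 -0.2567] [0.2238 0.0742 0.2237 0.0752] 19.420905420787832
tin [ 0.53818157 -0.27727892  0.103     ] [-0.04740805 -0.01640277  0.        ]
```

```bash
python3 - <<'E'
from h import *
plan(([.538,-.2775,.06],tool(19.2)))
E
```

```text
t 3.23 pos [ 0.5308 -0.3089  0.34  ] jaw 19.07 x [ 0.     0.002 -1.   ] F [0.3 0.4 0.5] open 0.0857 q7 [ -0.  25.  37.  88. -16.  72.  58.]
shift [28.01, 1.69, -2.69] rv [-0.0022, -0.0015, -0.0006] rows>= 4.509542016774411 0.014575803499812303
```

servo_tool(motion=[[[6, 1.7, -2.7], [0, 0, 0], 0], [[12, 1.7, -2.7], [0, 0, 0], 0], [[18, 1.7, -2.7], [0, 0, 0], 0], [[22, 1.7, -2.7], [0, 0, 0], 0], [[26, 1.7, -2.7], [0, 0, 0], 0], [[28, 1.7, -2.7], [0, 0, 0], 0], [[28, 1.7, -2.7], [0, 0, 0], 0], [[28, 1.7, -2.7], [0, 0, 0], 150], [[28, 1.7, -2.7], [0, 0, 0], 255], [[28, 1.7, -2.7], [0, 0, 0], 255], [[28, 1.7, -2.7], [0, 0, 0], 255], [[28, 1.7, -2.7], [0, 0, 0], 255], [[28, 1.7, -2.7], [0, 0, 0], 255], [[28, 1.7, -2.7], [0, 0, 0], 255]], force=50)

```text
time: 4.97
position: [0.5382, -0.2809, 0.0623]
ee_rot: [57.6, 89.8, -13.6]
force: [-0.4, 1.3, 6.5]
opening: 0.0525
```

```bash
python3 - <<'E'
from h import *
plan(([.62,.03,.20],tool(19.2)))
E
```

```text
t 4.97 pos [ 0.5382 -0.2809  0.0623] jaw 18.86 x [ 0.003 -0.001 -1.   ] F [-0.4  1.3  6.5] open 0.0525 q7 [  4.  42.  27. 102. -27.  42.  65.]
shift [-13.76, 17.82, -26.75] rv [-0.0059, 0.0016, -0.0025] rows>= 5.594934466237358 0.03540472221677973
```

servo_tool(motion=[[[-3, 0, 0], [0, 0, 0], 255], [[-8, 0, 0], [0, 0, 0], 255], [[-13.8, 0, 0], [0, 0, 0], 255], [[-13.8, 5, -7.5], [0, 0, 0], 255], [[-13.8, 8.9, -13.4], [0, 0, 0], 255], [[-13.8, 13.5, -20], [0, 0, 0], 255], [[-13.8, 16.5, -24.7], [0, 0, 0], 255], [[-13.8, 17.8, -26.7], [0, 0, 0], 255], [[-13.8, 17.8, -26.7], [0, 0, 0], 255], [[-13.8, 17.8, -26.7], [0, 0, 0], 255]])

```text
time: 6.22
position: [0.6192, 0.0302, 0.1987]
ee_rot: [41.8, 90.0, -29.3]
force: [-0.1, -1.2, -1.7]
opening: 0.0524
```

```bash
python3 - <<'E'
from h import *
grab("wrist","d");grab("scene","d");plan(([.62,.03,.055],tool(19.2)))
crop("scene","d",180,420,140,320,3,"c8")
E
```

```text
t 6.33 pos [0.6189 0.0275 0.1988] jaw 18.72 x [ 0.    -0.001 -1.   ] F [ 0.6 -0.8 -1.3] open 0.0521 q7 [-29.  33.  32.  96. -20.  57.  29.]
shift [14.38, 0.19, -0.21] rv [-0.0085, 0.0012, 0.0001] rows>= 2.300905902480923 0.045680153780067914
```

View pics/c8.png

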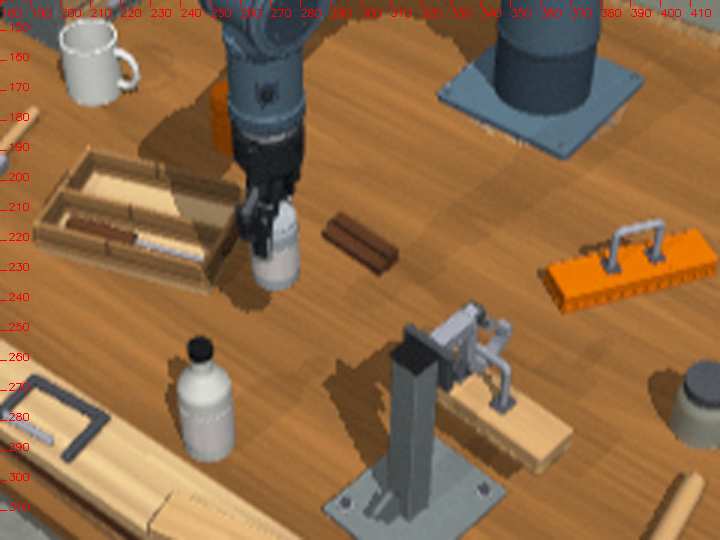

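View pics/wrist_d.png

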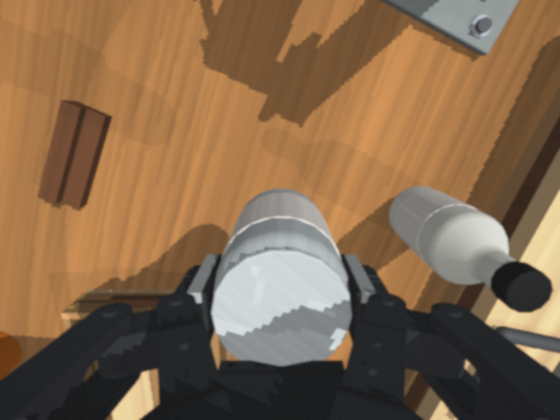

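servo_tool(motion=[[[5, 0, 0], [0, 0, 0], 255], [[10, 0, 0], [0, 0, 0], 255], [[13, 0, 0], [0, 0, 0], 255], [[14, 0, 0], [0, 0, 0], 255], [[14.3, 0, 0], [0, 0, 0], 255], [[14.4, 0, 0], [0, 0, 0], 255], [[14.4, 0, 0], [0, 0, 0], 255]])

```text
time: 7.2
position: [0.62, 0.0299, 0.0555]
ee_rot: [78.4, 89.9, 7.2]
force: [-0.4, -0.5, -2.4]
opening: 0.0526
```

servo_tool(motion=[[[0.15, 0, 0], [0, 0, 0], 255], [[0.15, 0, 0], [0, 0, 0], 255]])

```text
time: 7.45
position: [0.62, 0.0299, 0.0544]
ee_rot: [90.1, 89.9, 19.0]
force: [-1.9, 0.3, 7.9]
opening: 0.0524
```

Contact (+8 N up). Release and rise, then on to the hook.

servo_tool(motion=[[[0, 0, 0], [0, 0, 0], 100], [[0, 0, 0], [0, 0, 0], 0], [[0, 0, 0], [0, 0, 0], 0], [[0, 0, 0], [0, 0, 0], 0], [[-4, 0, 0], [0, 0, 0], 0], [[-9, 0, 0], [0, 0, 0], 0], [[-15, 0, 0], [0, 0, 0], 0], [[-21, 0, 0], [0, 0, 0], 0], [[-27, 0, 0], [0, 0, 0], 0], [[-27, 0, 0], [0, 0, 0], 0]])

```text
time: 8.7
position: [0.6219, 0.0293, 0.3281]
ee_rot: [78.3, 89.5, 7.1]
force: [0.3, 0.4, -1.0]
opening: 0.085
```

```bash
python3 - <<'E'
from h import *
grab("top","e")
psi=np.radians(-6);c,s=np.cos(psi),np.sin(psi)
pt=lambda x,y,z:[.5925+c*x-s*y,.2922+s*x+c*y,z]
print("keeper mid",pt(-.006,0,.217))
plan((pt(-.016,0,.300),tool(-6)),(pt(-.016,0,.300),tool(84)))
E
```

```text
keeper mid [np.float64(0.5865328686277904), np.float64(0.29282717077960596), 0.217]
t 8.75 pos [0.6202 0.0297 0.3249] jaw 18.87 x [ 0.004  0.001 -1.   ] F [-0.   0.3 -0.5] open 0.0851 q7 [-32.  26.  36.  88. -16.  71.  25.]
shift [2.5, 4.4, -26.41] rv [0.434, -0.0004, -0.0044] rows>= 4.3021177882964015 2.3240023113374475
shift [2.5, 4.4, -26.41] rv [-1.1368, 0.003, -0.0036] rows>= 4.3021177882964015 6.087371776152293
```

View pics/top_e.png

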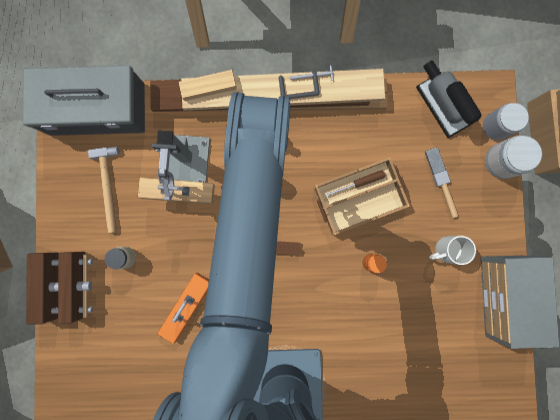

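servo_tool(motion=[[[0, 4.4, -26.4], [-1.137, 0, 0], 255], [[0, 4.4, -26.4], [-1.137, 0, 0], 255], [[0, 4.4, -26.4], [-1.137, 0, 0], 255], [[0, 4.4, -26.4], [-1.137, 0, 0], 255], [[2.5, 4.4, -26.4], [-1.137, 0, 0], 255], [[2.5, 4.4, -26.4], [-1.137, 0, 0], 255], [[2.5, 4.4, -26.4], [-1.137, 0, 0], 255], [[2.5, 4.4, -26.4], [-1.137, 0, 0], 255], [[2.5, 4.4, -26.4], [-1.137, 0, 0], 255]], force=30)

```text
time: 9.88
position: [0.5756, 0.2936, 0.2978]
ee_rot: [-27.0, 90.0, -33.2]
force: [0.0, 0.5, 0.4]
opening: -0.0005
```

```bash
python3 - <<'E'
from h import *
grab("wrist","f"); grab("top","f")
psi=np.radians(-6);c,s=np.cos(psi),np.sin(psi)
pt=lambda x,y,z:[.5925+c*x-s*y,.2922+s*x+c*y,z]
plan((pt(-.017,0,.235),tool(84)),(pt(-.017,0,.217),tool(84)),(pt(-.0065,0,.206),tool(84)),(pt(-.015,0,.245),tool(84)),)
print(onz(cal("top","f"),0,0,0))
E
```

```text
t 9.97 pos [0.5755 0.2938 0.2979] jaw 83.93 x [ 0.  0. -1.] F [-0.5  0.2 -0.1] open -0.0001 q7 [-43.  28.  18.  85.  -9.  68.  60.]
shift [6.29, 0.02, 0.0] rv [-0.0013, 0.0002, -0.0001] rows>= 1.0066227693553451 0.006966222433479983
shift [8.09, 0.02, 0.0] rv [-0.0013, 0.0002, -0.0001] rows>= 1.2946214715151065 0.006966222433479983
shift [9.19, 0.02, 1.05] rv [-0.0013, 0.0002, -0.0001] rows>= 1.4802659562061884 0.006966222433479983
shift [5.29, 0.02, 0.2] rv [-0.0013, 0.0002, -0.0001] rows>= 0.8472550954440173 0.006966222433479983
[1.22032003 0.86455464 0.        ]
```

View pics/wrist_f.png

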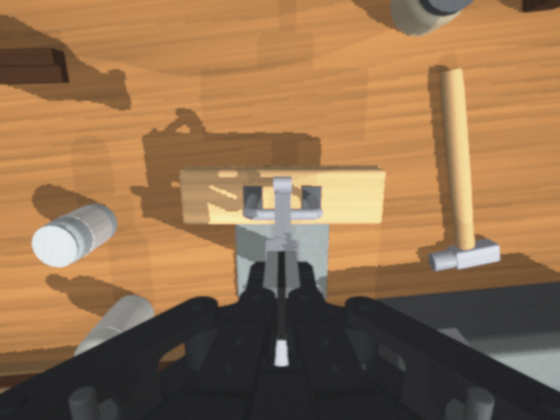

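View pics/top_f.png

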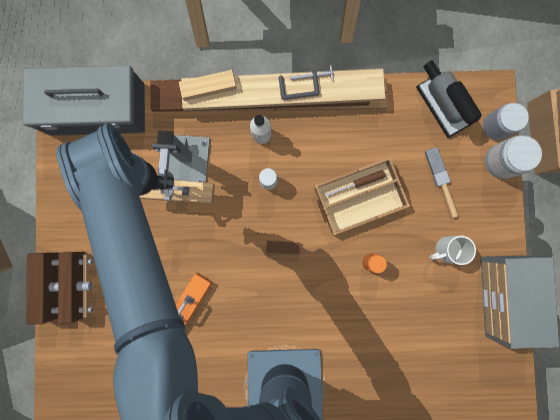

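servo_tool(motion=[[[5, 0, 0], [0, 0, 0], 255], [[7, 0, 0], [0, 0, 0], 255], [[8.0, 0, 0], [0, 0, 0], 255], [[8.0, 0, 0], [0, 0, 0], 255]])

```text
time: 10.48
position: [0.5748, 0.294, 0.2176]
ee_rot: [-162.0, 89.9, -168.0]
force: [-3.0, 0.4, 1.0]
opening: 0.0001
```

servo_tool(motion=[[[0.3, 0, 0.3], [0, 0, 0], 255], [[0.6, 0, 0.6], [0, 0, 0], 255], [[0.9, 0, 0.9], [0, 0, 0], 255], [[1.2, 0, 1.15], [0, 0, 0], 255], [[1.2, 0, 1.15], [0, 0, 0], 255]])

```text
time: 11.1
position: [0.5871, 0.2925, 0.2055]
ee_rot: [-94.5, 90.0, -100.5]
force: [-1.4, 0.3, 0.2]
opening: 0.0004
```

servo_tool(motion=[[[-1.5, 0, -0.5], [0, 0, 0], 255], [[-5, 0, -1.2], [0, 0, 0], 255], [[-10, 0, -4], [0, 0, 0], 255], [[-15, 0, -9], [0, 0, 0], 0], [[-15, 0, -9], [0, 0, 0], 0]])

```text
time: 11.72
position: [0.4962, 0.3041, 0.3609]
ee_rot: [56.7, 89.6, 50.9]
force: [-0.1, -0.7, 0.3]
opening: 0.0359
```

```bash
python3 - <<'E'
from h import *
grab("wrist","g");plan()
crop("wrist","g",180,400,150,380,3,"c9")
grab("scene","g");crop("scene","g",300,380,230,310,8,"c10")
E
```

```text
t 11.78 pos [0.4964 0.3035 0.3596] jaw 84.15 x [ 0.004  0.004 -1.   ] F [ 0.4 -0.3 -0.3] open 0.0429 q7 [-50.  18.  18.  91.  -6.  72.  53.]
```

View pics/c9.png

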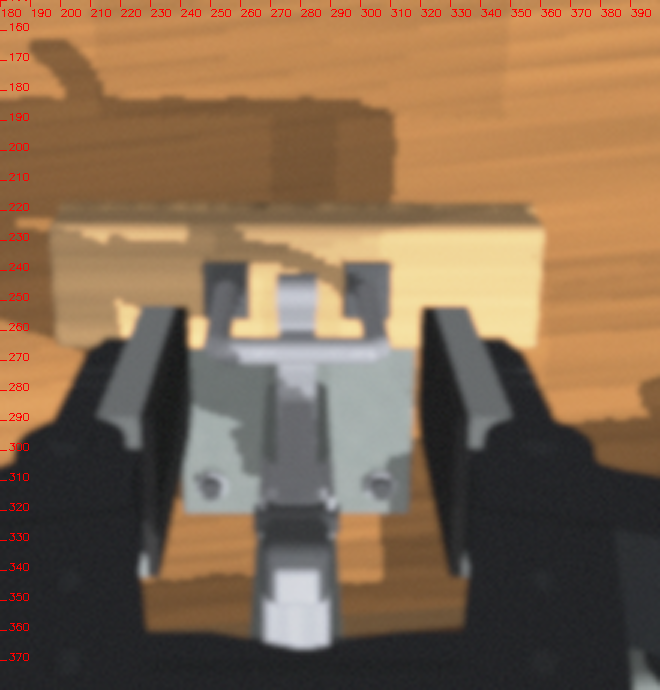

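View pics/c10.png

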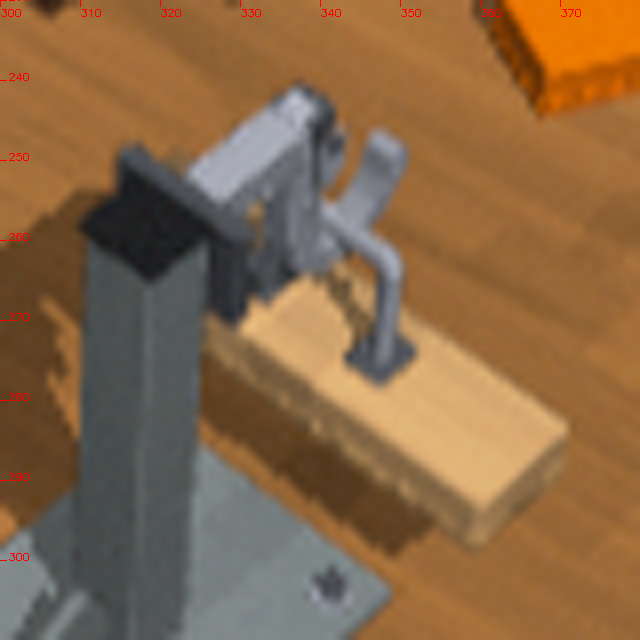

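```bash
python3 - <<'E'
from h import *
plan(([.5953,.3753,.36],tool(-6)))
E
```

```text
t 11.82 pos [0.497  0.3028 0.3577] jaw 84.09 x [ 0.002  0.002 -1.   ] F [-0.  -0.3  0.2] open 0.0506 q7 [-50.  18.  18.  91.  -6.  72.  54.]
shift [-0.19, 8.23, 9.03] rv [1.5724, -0.0005, -0.0035] rows>= 1.9548249627067844 8.419575713394915
```

servo_tool(motion=[[[0, 8.2, 9], [1.5724, 0, 0], 0], [[0, 8.2, 9], [1.5724, 0, 0], 0], [[0, 8.2, 9], [1.5724, 0, 0], 0], [[0, 8.2, 9], [1.5724, 0, 0], 0], [[0, 8.2, 9], [1.5724, 0, 0], 0], [[0, 8.2, 9], [1.5724, 0, 0], 0], [[0, 8.2, 9], [1.5724, 0, 0], 0], [[0, 8.2, 9], [1.5724, 0, 0], 0], [[0, 8.2, 9], [1.5724, 0, 0], 0], [[0, 8.2, 9], [1.5724, 0, 0], 0], [[0, 8.2, 9], [1.5724, 0, 0], 0]])

```text
time: 13.2
position: [0.5957, 0.3738, 0.355]
ee_rot: [-23.4, 89.9, -119.5]
force: [0.1, -0.7, -0.2]
opening: 0.0853
```

```bash
python3 - <<'E'
from h import *
plan(([.5953,.3753,.2],tool(-6)),([.5953,.3753,.08],tool(-6)))
E
```

```text
t 13.2 pos [0.5957 0.3738 0.355 ] jaw -6.03 x [-0.001 -0.001 -1.   ] F [ 0.1 -0.7 -0.2] open 0.0853 q7 [-57.  35.  37.  71. -21.  80. -28.]
shift [15.5, -0.04, -0.16] rv [-0.0006, 0.0012, 0.0005] rows>= 2.4796503853959444 0.0074684699872143824
shift [27.5, -0.04, -0.18] rv [-0.0006, 0.0012, 0.0005] rows>= 4.399597953339743 0.0074684699872143824
```

servo_tool(motion=[[[6, 0, -0.15], [0, 0, 0], 0], [[12, 0, -0.15], [0, 0, 0], 0], [[17, 0, -0.15], [0, 0, 0], 0], [[22, 0, -0.15], [0, 0, 0], 0], [[25, 0, -0.15], [0, 0, 0], 0], [[27.5, 0, -0.15], [0, 0, 0], 0], [[27.5, 0, -0.15], [0, 0, 0], 0], [[27.5, 0, -0.15], [0, 0, 0], 0]])

```text
time: 14.2
position: [0.5964, 0.3759, 0.0819]
ee_rot: [120.0, 89.9, 23.9]
force: [0.3, -0.3, -0.3]
opening: 0.0853
```

```bash
python3 - <<'E'
from h import *
plan(([.5953,.3753,.08],tool(-6)))
grab("wrist","h")
E
```

```text
t 14.2 pos [0.5964 0.3759 0.0819] jaw -6.06 x [ 0.001  0.001 -1.   ] F [ 0.3 -0.3 -0.3] open 0.0853 q7 [-54.  49.  30.  86. -28.  53. -22.]
shift [0.19, -0.11, 0.08] rv [-0.0011, -0.0008, -0.0014] rows>= 0.03733670334350353 0.010248449754359235
```

View pics/wrist_h.png

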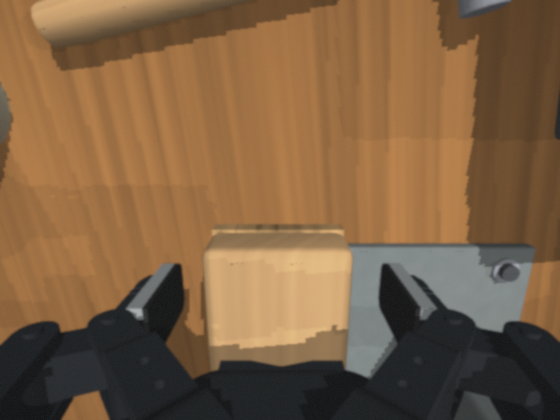

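servo_tool(motion=[[[0.2, -0.1, 0.05], [0, 0, 0], 40], [[0.2, -0.1, 0.05], [0, 0, 0], 70], [[0.2, -0.1, 0.05], [0, 0, 0], 255], [[0.2, -0.1, 0.05], [0, 0, 0], 255], [[0.2, -0.1, 0.05], [0, 0, 0], 255], [[0.2, -0.1, 0.05], [0, 0, 0], 255], [[0.2, -0.1, 0.05], [0, 0, 0], 255]], force=100)

```text
time: 15.12
position: [0.5947, 0.3754, 0.0793]
ee_rot: [118.8, 90.0, 22.7]
force: [-2.1, -0.3, 5.7]
opening: 0.0565
```

```bash
python3 - <<'E'
from h import *
plan(([.5953,.3753,.115],tool(-6)))
grab("wrist","i");grab("scene","i");crop("scene","i",270,400,200,320,5,"c11")
E
```

```text
t 15.12 pos [0.5947 0.3754 0.0793] jaw -6.08 x [ 0.  0. -1.] F [-2.1 -0.3  5.7] open 0.0565 q7 [-54.  49.  30.  86. -28.  53. -22.]
shift [-3.57, 0.07, 0.0] rv [-0.0014, -0.0001, -0.0002] rows>= 0.5717108528020381 0.007575493619650487
```

View pics/c11.png

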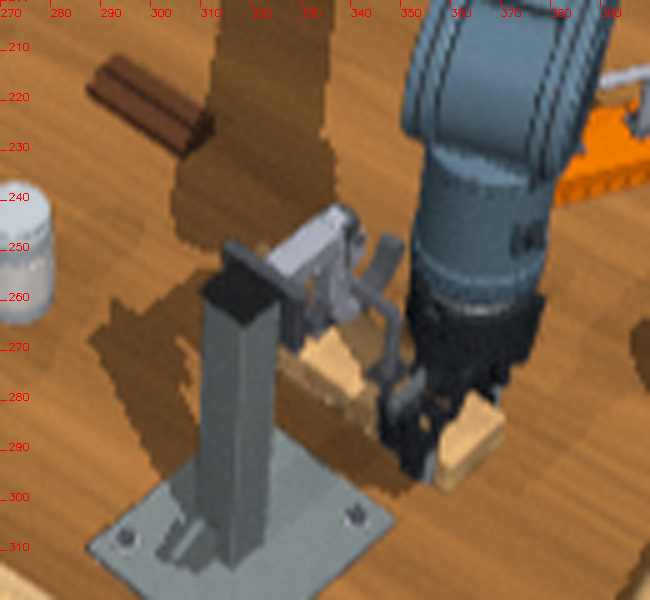

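servo_tool(motion=[[[-0.7, 0, 0], [0, 0, 0], 255], [[-1.4, 0, 0], [0, 0, 0], 255], [[-2.1, 0, 0], [0, 0, 0], 255], [[-2.8, 0, 0], [0, 0, 0], 255], [[-3.5, 0, 0], [0, 0, 0], 255], [[-3.5, 0, 0], [0, 0, 0], 255]], force=110)

```text
time: 15.98
position: [0.595, 0.3756, 0.1146]
ee_rot: [127.0, 89.9, 31.0]
force: [-0.0, 0.3, -3.4]
opening: 0.0565
```

```bash
python3 - <<'E'
from h import *
plan(([.5953,.3753,.1145],tool(-6)))
grab("scene","j");crop("scene","j",290,390,215,305,7,"c12")
c=cal("scene","j")
psi=np.radians(-6)
def pt(x,y,z): return [.5925+np.cos(psi)*x-np.sin(psi)*y,.2922+np.sin(psi)*x+np.cos(psi)*y,z]
# expected: end corner (top) and bottom edge of +y end, bar, nose
for n,p in dict(endtop1=(-.035,.105,.147),endtop2=(.023,.105,.147),farend_bot=(.023,-.105,.115),farend_top=(.023,-.105,.147),bar_p=(-.006,.03,.206),bar_m=(-.006,-.03,.206),nose=(-.036,0,.194)).items(): print(n,proj(c,pt(*p)).round(1))
E
```

```text
t 15.97 pos [0.595  0.3756 0.1146] jaw -6.08 x [ 0.001  0.001 -1.   ] F [-0.   0.3 -3.4] open 0.0565 q7 [-55.  47.  31.  85. -27.  56. -22.]
shift [0.01, 0.03, 0.03] rv [-0.0014, -0.0008, -0.0011] rows>= 0.006974304267257417 0.01037836709169989
endtop1 [372.1 275.5]
endtop2 [360.4 286.1]
farend_bot [310.  256.4]
farend_top [310.2 250. ]
bar_p [349.  255.3]
bar_m [334.3 245.2]
nose [347.6 247.6]
```

View pics/c12.png

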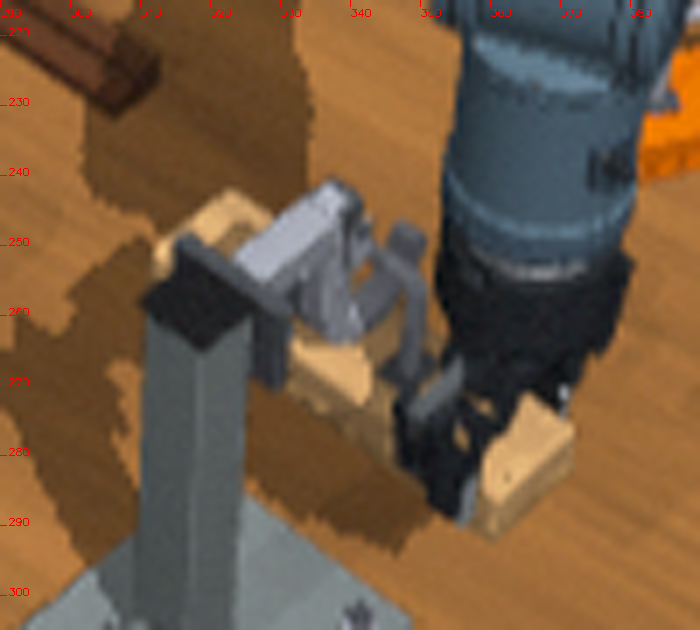

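servo_tool(motion=[[[0, -1, 0], [0, 0, 0], 255], [[0, -2.5, 0], [0, 0, 0], 255], [[0, -4, 0], [0, 0, 0], 255], [[0, -5.5, 0], [0, 0, 0], 255], [[0, -7, 0], [0, 0, 0], 255], [[0, -9, 0], [0, 0, 0], 255], [[0, -11, 1.5], [0, 0, 0], 255], [[0, -12, 4], [0, 0, 0], 255], [[0, -12, 6], [0, 0, 0], 255], [[0, -12, 6], [0, 0, 0], 255]])

```text
time: 17.27
position: [0.4695, 0.3265, 0.1142]
ee_rot: [62.4, 90.0, -33.9]
force: [1.2, 0.1, -3.2]
opening: 0.0561
```

```bash
python3 - <<'E'
from h import *
plan()
grab("scene","k");crop("scene","k",280,430,180,330,5,"c13")
E
```

```text
t 17.27 pos [0.4695 0.3265 0.1142] jaw -6.25 x [ 0.001 -0.    -1.   ] F [ 1.2  0.1 -3.2] open 0.0561 q7 [-63.  36.  32. 107. -26.  45. -23.]
```

View pics/c13.png

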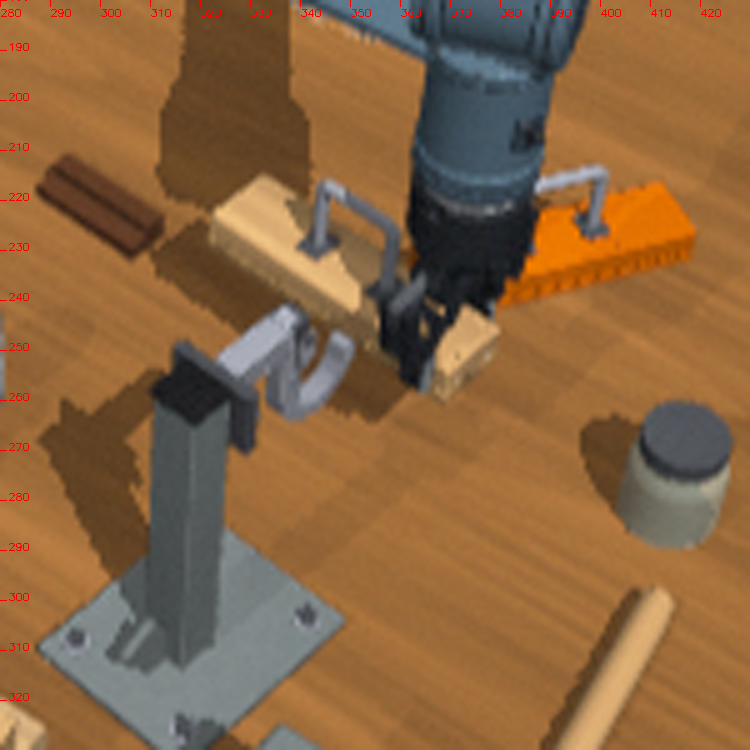

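servo_tool(motion=[[[3, 0, 0], [0, 0, 0], 255], [[7, 0, 0], [0, 0, 0], 255], [[9.5, 0, 0], [0, 0, 0], 255], [[10.7, 0, 0], [0, 0, 0], 255], [[11.1, 0, 0], [0, 0, 0], 255], [[11.3, 0, 0], [0, 0, 0], 255], [[11.3, 0, 0], [0, 0, 0], 255]])

```text
time: 18.2
position: [0.4694, 0.3289, 0.0015]
ee_rot: [135.9, 89.9, 39.9]
force: [-0.5, -0.4, -2.8]
opening: 0.0564
```

servo_tool(motion=[[[0.1, 0, 0], [0, 0, 0], 255], [[0.2, 0, 0], [0, 0, 0], 255], [[0.2, 0, 0], [0, 0, 0], 255]])

```text
time: 18.58
position: [0.4693, 0.3289, 0.0002]
ee_rot: [164.1, 89.9, 68.1]
force: [-4.0, -1.5, 10.7]
opening: 0.0565
```

Contact made. Release with the tool held, then rise.

servo_tool(motion=[[[0.05, 0, 0], [0, 0, 0], 150], [[0, 0, 0], [0, 0, 0], 50], [[0, 0, 0], [0, 0, 0], 0], [[0, 0, 0], [0, 0, 0], 0], [[0, 0, 0], [0, 0, 0], 0], [[-5, 0, 0], [0, 0, 0], 0], [[-11, 0, 0], [0, 0, 0], 0], [[-17, 0, 3], [0, 0, 0], 0], [[-23, 0, 7], [0, 0, 0], 0], [[-23, 0, 10], [0, 0, 0], 0], [[-23, 0, 10], [0, 0, 0], 0]])

```text
time: 19.95
position: [0.4588, 0.2262, 0.2301]
ee_rot: [144.9, 89.9, 48.6]
force: [-0.5, 1.4, -0.5]
opening: 0.0857
```

```bash
python3 - <<'E'
from h import *
plan()
grab("wrist","l")
E
```

```text
t 19.95 pos [0.4588 0.2262 0.2301] jaw -6.35 x [ 0.001  0.001 -1.   ] F [-0.5  1.4 -0.5] open 0.0857 q7 [-64.  21.  41. 111. -17.  54. -22.]
```

View pics/wrist_l.png

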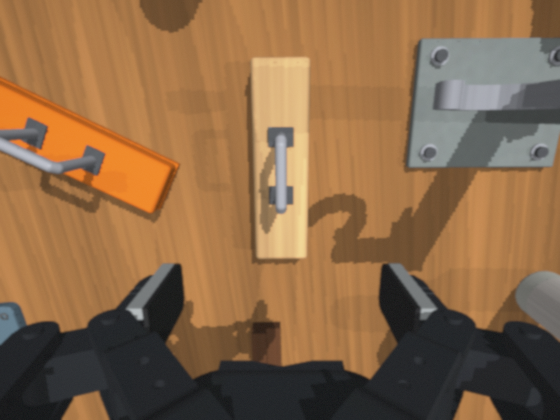

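```bash
python3 - <<'E'
from h import *
crop("wrist","l",240,320,50,270,3,"c14")
w=cal("wrist","l")
C=np.array([onz(w,*p,.032)[:2] for p in [(251.5,58),(309,58),(306.5,258),(256.5,258)]]);e=C[:2].mean(0)-C[2:].mean(0)
print(C.mean(0),np.linalg.norm(C-np.roll(C,1,0),axis=1).round(4),np.degrees(np.arctan2(e[1],e[0]))-90)
b=np.array([onz(w,281.3,137,.091),onz(w,281.3,208,.091)]);print(b,b.mean(0))
plan((list(C.mean(0))+[.072],tool(-6.2)))
E
```

```text
[0.46230762 0.24635432] [0.2056 0.0546 0.2056 0.0559] -5.920481443935756
[[0.46618946 0.27894372 0.091     ]
 [0.45949077 0.21788194 0.091     ]] [0.46284012 0.24841283 0.091     ]
t 20.0 pos [0.4584 0.2283 0.2293] jaw -6.2 x [ 0.     0.001 -1.   ] F [0.4 0.6 0.4] open 0.0854 q7 [-64.  21.  41. 111. -17.  54. -22.]
shift [15.73, 0.19, -1.82] rv [-0.0001, -0.0014, -0.0003] rows>= 2.5343450371625633 0.007578355976464899
```

View pics/c14.png

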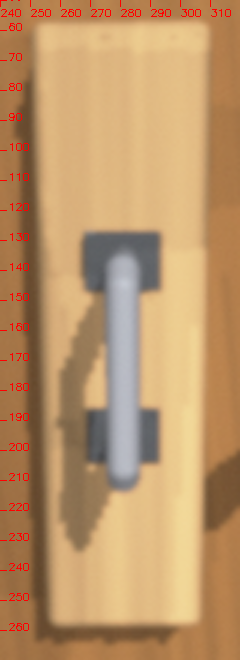

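servo_tool(motion=[[[5, 0.25, -1.9], [0, 0, 0], 0], [[10, 0.25, -1.9], [0, 0, 0], 0], [[14, 0.25, -1.9], [0, 0, 0], 0], [[15.7, 0.25, -1.9], [0, 0, 0], 0], [[15.7, 0.25, -1.9], [0, 0, 0], 0], [[15.7, 0.25, -1.9], [0, 0, 0], 0]])

```text
time: 20.75
position: [0.4638, 0.2483, 0.073]
ee_rot: [129.4, 89.9, 33.3]
force: [-0.2, 0.5, 0.7]
opening: 0.0853
```

```bash
python3 - <<'E'
from h import *
grab("wrist","m");plan(([.4627,.2472,.0722],tool(-6)))
E
```

```text
t 20.8 pos [0.4638 0.2483 0.0732] jaw -6.07 x [ 0.002  0.002 -1.   ] F [-0.6 -0.8  0.1] open 0.0855 q7 [-56.  36.  31. 114. -29.  37. -13.]
shift [0.1, -0.1, 0.12] rv [-0.0013, -0.0018, -0.002] rows>= 0.029986015748196954 0.015736221440704867
```

View pics/wrist_m.png

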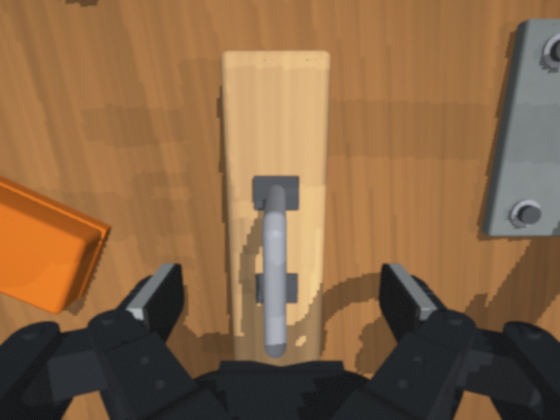

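servo_tool(motion=[[[0.05, -0.15, 0.1], [0, 0, 0], 120], [[0.05, -0.15, 0.1], [0, 0, 0], 190], [[0.05, -0.15, 0.1], [0, 0, 0], 255], [[0.05, -0.15, 0.1], [0, 0, 0], 255], [[0.05, -0.15, 0.1], [0, 0, 0], 255], [[0.05, -0.15, 0.1], [0, 0, 0], 255], [[0.05, -0.15, 0.1], [0, 0, 0], 255], [[-1, -0.15, 0.1], [0, 0, 0], 255], [[-4, -0.15, 0.1], [0, 0, 0], 255], [[-9, -0.15, 0.1], [0, 0, 0], 255], [[-13, -0.15, 0.1], [0, 0, 0], 255], [[-13, -0.15, 0.1], [0, 0, 0], 255]], force=80)

```text
time: 22.3
position: [0.463, 0.2476, 0.2046]
ee_rot: [133.4, 89.7, 37.3]
force: [0.1, 0.5, -3.3]
opening: 0.0072
```

```bash
python3 - <<'E'
from h import *
grab("wrist","n");grab("scene","n");plan(([.5303,-.2573,.2],tool(19.2)))
crop("scene","n",280,430,130,280,4,"c15")
E
```

```text
t 22.4 pos [0.4605 0.2467 0.2013] jaw -6.06 x [-0.001 -0.    -1.   ] F [ 0.  -1.  -4.4] open 0.0076 q7 [-64.  24.  40. 111. -20.  52. -21.]
shift [0.13, 12.27, 49.39] rv [-0.4409, -0.0, 0.0007] rows>= 8.141720976147216 2.361095407165978
```

View pics/c15.png

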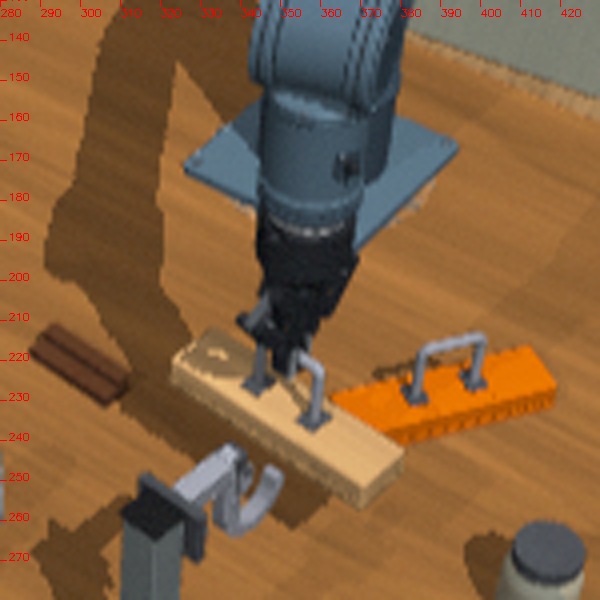

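View pics/wrist_n.png

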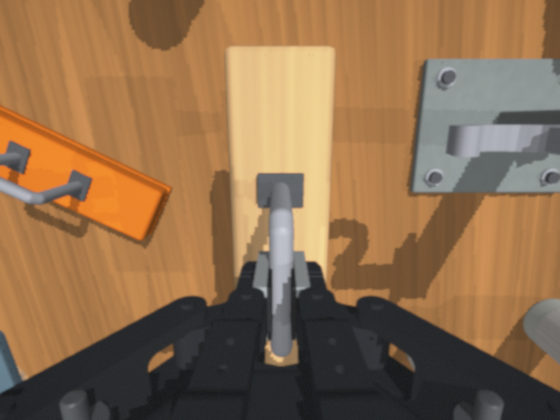

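```bash
python3 - <<'E'
from h import *
w=cal("wrist","n")
a=[onz(w,u,46.5,.161)[:2] for u in (227,334)];print(a,np.linalg.norm(a[0]-a[1]))
m=(a[0]+a[1])/2; p=np.radians(-6); y=np.array([-np.sin(p),np.cos(p)]); print("centre",m-.105*y)
E
```

```text
[array([0.44770095, 0.35379789]), array([0.50238389, 0.34807636])] 0.05498145493538666
centre [0.46406693 0.24651233]
```

servo_tool(motion=[[[0, 0.6, 2.5], [-0.02, 0, 0], 255], [[0, 1.8, 7], [-0.06, 0, 0], 255], [[0, 3, 12], [-0.12, 0, 0], 255], [[0, 4.3, 17], [-0.18, 0, 0], 255], [[0, 5.5, 22], [-0.24, 0, 0], 255], [[0, 6.8, 27], [-0.3, 0, 0], 255], [[0, 8, 32], [-0.36, 0, 0], 255], [[0, 9.2, 37], [-0.4, 0, 0], 255], [[0, 10.4, 42], [-0.44, 0, 0], 255], [[0, 11.5, 46], [-0.441, 0, 0], 255], [[0, 12.1, 48.5], [-0.441, 0, 0], 255], [[0, 12.27, 49.4], [-0.441, 0, 0], 255], [[0, 12.27, 49.4], [-0.441, 0, 0], 255], [[0, 12.27, 49.4], [-0.441, 0, 0], 255]])

```text
time: 24.15
position: [0.5308, -0.2555, 0.2012]
ee_rot: [-165.9, 89.9, 123.4]
force: [0.7, -0.5, -2.9]
opening: 0.0074
```

```bash
python3 - <<'E'
from h import *
grab("wrist","o");grab("scene","o");plan(([.5303,-.2573,.2],tool(19.2)))
crop("scene","o",170,320,130,260,5,"c16")
E
```

```text
t 24.25 pos [ 0.5311 -0.2558  0.2016] jaw 19.3 x [-0.     0.001 -1.   ] F [ 0.1 -0.5 -2.8] open 0.0071 q7 [ -5.  31.  36. 101. -22.  56.  59.]
shift [0.16, -0.12, 0.11] rv [0.0017, -0.001, -0.0001] rows>= 0.03660520591776864 0.010731023026656072
```

View pics/c16.png

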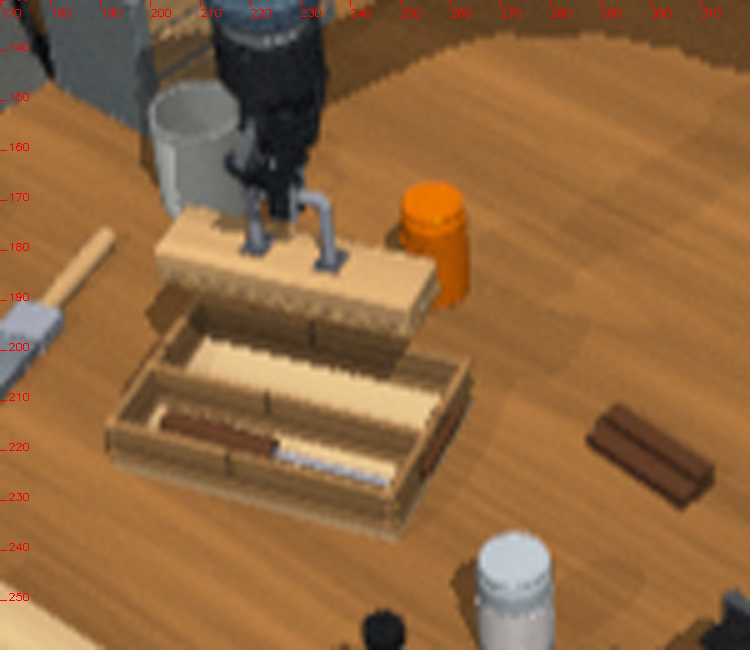

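View pics/wrist_o.png

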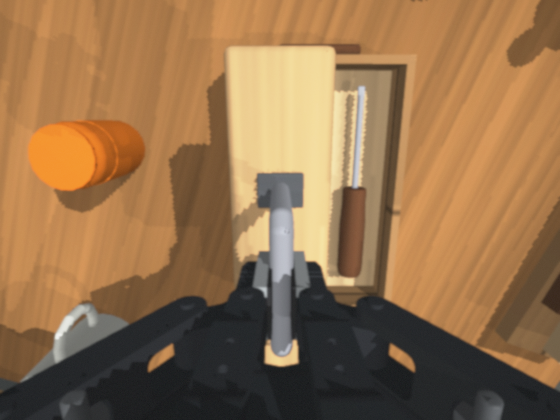

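```bash
python3 - <<'E'
from h import *
w=cal("wrist","o")
a=[onz(w,u,46.5,.1615)[:2] for u in (226.5,334.5)]
m=(a[0]+a[1])/2; p=np.radians(19.3); y=np.array([-np.sin(p),np.cos(p)]); print("centre",m-.105*y)
# till: far end right outer corner, right wall outer near corner
print(onz(w,416,55,.048),onz(w,384,300,.048))
p=np.radians(19.2);Rz=np.array([[np.cos(p),-np.sin(p)],[np.sin(p),np.cos(p)]])
print("expected", np.array([.5625,-.2467])+Rz@[.079,.12],np.array([.5625,-.2467])+Rz@[.079,-.12])
E
```

```text
centre [ 0.53222362 -0.25746532]
[ 0.5972636  -0.10730321  0.048     ] [ 0.66571    -0.32330915  0.048     ]
expected [ 0.59764174 -0.10739437] [ 0.67656973 -0.3340447 ]
```

servo_tool(motion=[[[2, -0.15, 0], [0, 0, 0], 255], [[5, -0.15, 0], [0, 0, 0], 255], [[7, -0.15, 0], [0, 0, 0], 255], [[7, -0.15, 0], [0, 0, 0], 255], [[7, -0.15, 0], [0, 0, 0], 255]])

```text
time: 24.88
position: [0.5301, -0.2583, 0.1327]
ee_rot: [43.9, 89.9, -27.0]
force: [-0.1, -0.3, -3.4]
opening: 0.0077
```

```bash
python3 - <<'E'
from h import *
grab("wrist","p");grab("scene","p");grab("top","p");plan(([.5303,-.2573,.08],tool(19.2)))
crop("scene","p",180,300,150,250,6,"c17")
crop("wrist","p",200,440,20,320,2,"c18")
E
```

```text
t 25.02 pos [ 0.5301 -0.2583  0.1328] jaw 19.19 x [ 0.002 -0.001 -1.   ] F [-0.2  0.4 -2.3] open 0.0071 q7 [ -2.  36.  33. 104. -25.  48.  62.]
shift [5.28, 0.04, -0.09] rv [-0.0002, 0.0012, -0.0015] rows>= 0.8454954391415117 0.010094776176084553
```

View pics/c17.png

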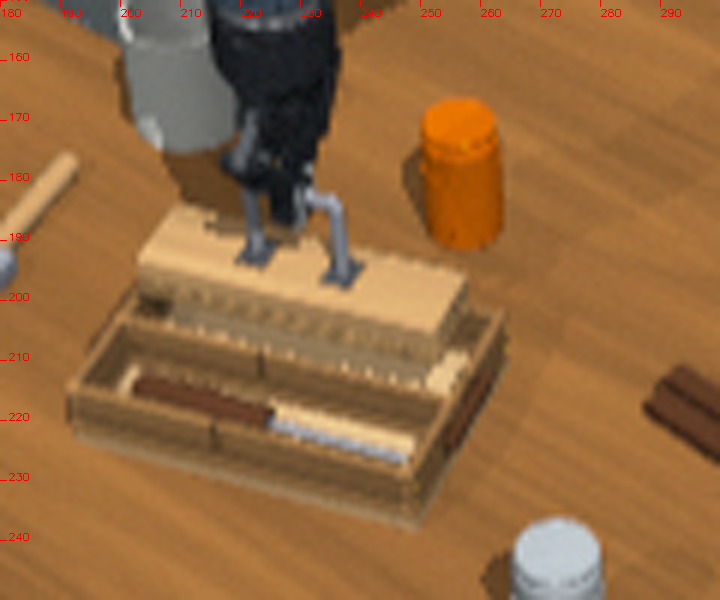

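View pics/c18.png

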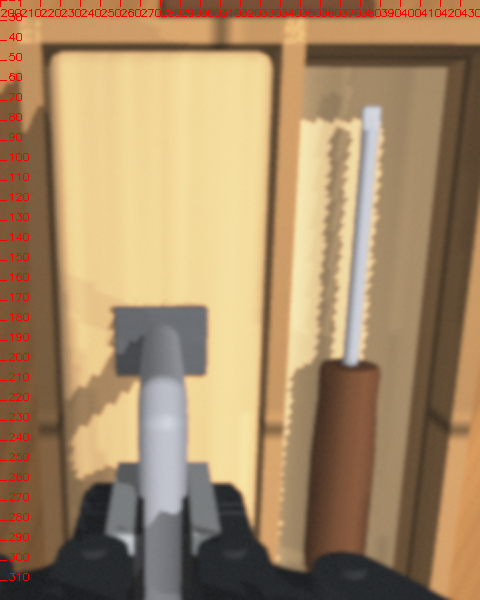

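servo_tool(motion=[[[1.5, 0, -0.05], [0, 0, 0], 255], [[3, 0, -0.05], [0, 0, 0], 255], [[4.2, 0, -0.05], [0, 0, 0], 255], [[4.9, 0, -0.05], [0, 0, 0], 255], [[5.0, 0, -0.05], [0, 0, 0], 255], [[5.0, 0, -0.05], [0, 0, 0], 255]])

```text
time: 25.78
position: [0.5295, -0.2577, 0.082]
ee_rot: [37.3, 90.0, -33.5]
force: [0.4, 0.4, -2.8]
opening: 0.0073
```

servo_tool(motion=[[[0.15, 0, 0], [0, 0, 0], 255], [[0.25, 0, 0], [0, 0, 0], 255], [[0.25, 0, 0], [0, 0, 0], 255]])

```text
time: 26.15
position: [0.5294, -0.2575, 0.0797]
ee_rot: [73.4, 90.0, 2.6]
force: [0.1, 0.6, -0.1]
opening: 0.0076
```

servo_tool(motion=[[[0.05, 0, 0], [0, 0, 0], 200], [[0.05, 0, 0], [0, 0, 0], 120], [[0.05, 0, 0], [0, 0, 0], 100], [[0.05, 0, 0], [0, 0, 0], 100], [[-5, 0, 0], [0, 0, 0], 100], [[-11, 0, 0], [0, 0, 0], 100], [[-17, 0, 0], [0, 0, 0], 100], [[-21, 0, -8], [0, 0, 0], 100], [[-21, 0, -14], [0, 0, 0], 100], [[-21, 0, -18], [0, 0, 0], 100], [[-21, 0, -18], [0, 0, 0], 100]])

```text
time: 27.52
position: [0.4693, -0.082, 0.2893]
ee_rot: [167.1, 89.8, 96.8]
force: [1.2, 0.1, 0.9]
opening: 0.0519
```

```bash
python3 - <<'E'
from h import *
grab("scene","q");grab("top","q");plan()
crop("scene","q",170,400,130,330,3,"c19")
E
```

```text
t 27.62 pos [ 0.4702 -0.087   0.2896] jaw 19.28 x [ 0.001  0.    -1.   ] F [-0.4 -0.7  1.2] open 0.0518 q7 [-30.  11.  41. 111.  -8.  60.  34.]
```

View pics/c19.png

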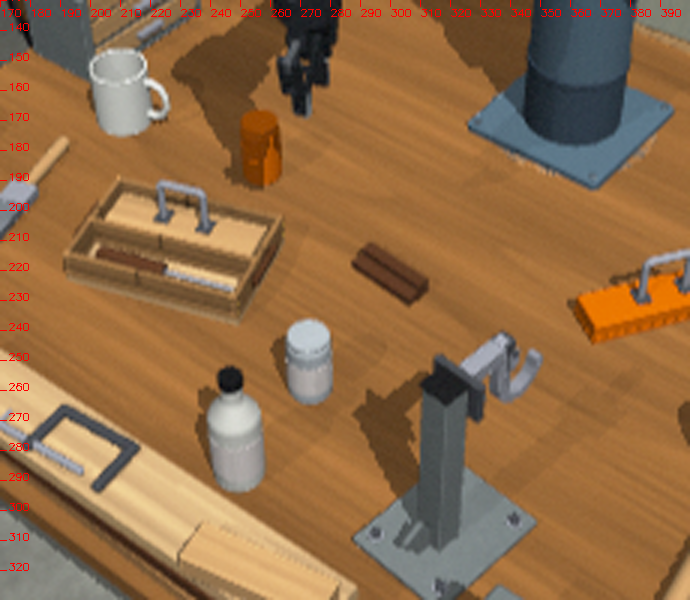

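View pics/top_q.png

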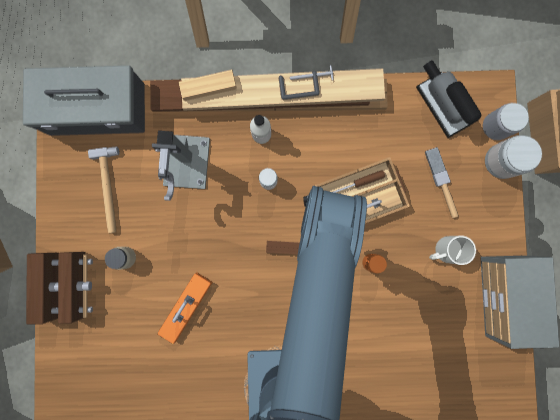

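```bash
python3 -c "
from cell import robot
print(robot.sign_off())"
```

```text
the job is handed in; nothing more can be done
None
```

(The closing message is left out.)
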